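# Tighten a lens retaining ring with a two-pin spanner

### The job

Finish mounting the lens in the upright lens tube: lift the larger of the two pin spanners out of the tool block, set its pins in the two holes of the retaining ring down in the tube and, pressing only lightly, turn the ring clockwise (seen from above) until it comes up against the lens and is nipped up snug, about 0.45 N m by feel; stop there, because overtightening strains the glass. Then draw the spanner out and hang it back upright in its own pocket, fully down on its collar, without disturbing the small spanner, the hand lens, the tweezers or the dish.

Things in the scene. Friction and masses are not known exactly. Their poses are not given: they have to be found in the camera images.
- lens_tube: Dark metal lens tube, 62 mm outside, bore 52 mm, upright in a square aluminium assembly base (96 x 96 x 14 mm, clamp collar 80 mm across up to 30 mm high); fixed. Origin: centre of the base's underside, on the tube's axis; z up. The tube's mouth is 70 mm above the origin.
- retaining_ring: Plain steel threaded ring inside the tube over the lens: 51 mm outside, 26 mm inside, 6 mm thick, two through-holes. Origin: centre of its top face; x along the line of the holes (a half turn looks the same), z up. It starts run back from the lens by 0.3 to 1.05 rad; turned clockwise seen from above it runs down easily (0.05 N m, 1 mm a radian); home, its top is 15.5 mm below the tube's mouth.
- ring_hole (a point): Mouth of one of the ring's two round holes, at its top face: 7 mm across, 6 mm deep (right through), 18.5 mm from the ring's axis along its x; the other lies across the axis, 37 mm away.
- lens_top (a point): Crown of the domed glass lens under the ring, on the tube's axis, 52.0 mm above lens_tube's origin at first. Once the ring touches, turning takes 0.3 N m and 2.5 N m more per radian; the lens then sinks 1 mm a radian. Snug from 0.36 N m (0.024 mm), too tight above 0.69 N m (0.156 mm). The wrist reads up to 0.1 N m low, lower while turning. Let go, it stays or springs back under 0.1 rad.
- pin_spanner: The larger steel pin spanner, upright in the tool block's larger pocket, 0.24 kg. Origin: centre of its flat working face at the lower end; z up its axis, x along the line of its pins: two, 5 mm across, 37 mm apart, 5 mm long below the face, tips bevelled. Shank 44 mm across up to z = 26 mm, collar 56 mm across to z = 31 mm, flat grip above it to z = 77 mm. Engaged, the face lies on the ring.
- grip (a point): Where to hold the larger spanner: middle of its flat grip, 57 mm above the working face. The grip is 20 mm thick along the spanner's y (two parallel flats to pinch) and 34 mm wide along its x (the line of the pins).
- collar (a point): Centre of the underside of the larger spanner's collar, 26 mm above its working face, on its axis.
- pocket (a point): Centre of the mouth of the larger pocket in the tool block's top: a round blind pocket 48 mm across and 36 mm deep. The spanner hangs in it with its collar resting on the block's top.
- tool_block: Fixed plywood block 74 x 180 x 46 mm with two round pockets, the larger 42 mm from its centre along +y, the smaller (34 mm across) 46 mm along -y. Origin: centre of its underside, z up.
- small_spanner: A smaller pin spanner of the same kind (shank 29 mm, collar 40 mm, pins 21 mm apart, grip 16 x 24 mm, 67 mm from face to top), which does not fit this ring; it hangs in the smaller pocket and stays there. Origin: centre of its working face at the lower end.
- loupe: Hand lens with a black handle, 52 x 132 x 14 mm, lying on the worktop; to be left alone. Origin: centre of its underside.
- tweezers: Steel tweezers, 15 x 130 x 9 mm, lying on the worktop; to be left alone. Origin: centre of the underside.
- dish: Clear round dish, 59 mm across, 14 mm high; to be left alone. Origin: centre of its underside.
There are look-alikes about, which are no part of the job. Leave any pink look-alike of the pin_spanner alone.

How it is judged:
By the outcome, as a careful person would: the job done as asked, in the order asked, and still so for the second after the job is handed in, with the robot touching nothing.
It also fails if it takes over 64 s, if anything falls off the work surface, if the arm or the gripper's body presses on something with over 40 N, if the wrist force passes 120 N, or if a joint passes its speed limit or range.

### The arm

A 6-joint arm with a two-finger parallel gripper is mounted at the origin on a cart in front of the work surface, level with it; the furniture and walls round the work are solid. World frame = base frame: x ahead of the robot, y to its left, z up, the work surface at z = 0. Lengths are in m, angles in rad, forces in N, time in s.
With the tool pointing down it reaches from about 0.3 to 0.875 m from the base axis. Payload 6.4 kg.
Tool frame: the origin (TCP) lies midway between the tips of the shut fingers; the grasp point (between the pads) lies 19 mm behind it (hold_point_z is the distance from the TCP to the grasp point, in m); z points along the fingers, y is the line along which they close (so a half turn about z gives the same grasp; the last joint's range is limited). The gripper opens to 88 mm and grips with 3 to 60 N. Pads are 18 mm wide; open, the fingers measure 123 mm over their backs; the gripper's body (75 mm by 187 mm) begins 45 mm behind the grasp point.
Start: joints at [1.047, 0.181, 1.607, -0, 1.354, -0.206], TCP at [0.18, 0.546, 0.239] pointing down, gripper open.
Joint ranges: [-2.99, 2.99], [-0.89, 2.07], [0.3, 2.58], [-1.14, 4.28], [0, 2.63], [-3.12, 3.12]. Speed limits (rad/s): [2.57, 2.57, 3.01, 3.14, 3.14, 3.14].

### API

Orientations are given as a 3x3 rotation matrix whose columns are the frame's x, y, z axes.
In Python, from station import get_obs, grab_frame, camera_model, job_done, hold_point_z gives the robot as it stands.
- The arm moves only by the tool servo_tool, never from a script. Its argument "plan" is a list of rows, each an object with "dp": the shift along the tool's x, y, z in m, a list of three; "dr": the turn, a rotation vector about the tool's x, y, z in degrees, a list of three; "claw": the finger opening in m, from 0 to 0.0881. A call has 1 to 12 rows; each row shifts and turns the commanded pose from where the row before left it, along the tool's axes as they then stand; what a row does not reach is not made up. A row lasts 1/8 s, in which the tool goes at most 62.5 mm and 10.7 degrees, less where a joint would pass 70% of its speed; a pose out of reach is approached as far as the arm can. A call with a gripper value outside its range is refused whole. The fingers move at their own pace and stop on an object; "newtons" is the grip in N (left out, the last holds). Time passes only in rows, so rows that do not move let the fingers close. It gives the time, the measured TCP pose, the force, the opening and the grip force at its end, in the units of the state.
- get_obs(): the state, without advancing time (a new reading comes with each control period).
- grab_frame(name): name is "side" or "top"; returns the picture (384x512x3 uint8, red, green, blue); there is no depth.
- camera_model(name): a dict with "fx", "fy", "cx", "cy" (pixels), "rvec" (rotation vector, rad) and "tvec" (3), from world to camera coordinates, as OpenCV has them. Camera axes: x right, y down, z forward; pixel columns grow to the right and rows downward; lengths in m; the calibration is good to about 2 mm. A picture is of the moment at which its call begins. camera_model takes no time and is no camera call.
- job_done(): hands the job in; it is judged then, once.
The state is a dict: "time": time; "q": joint angles; "dq": joint speeds; "joint_torque": joint torques, N m; "tcp_pos": TCP position; "orientation": TCP orientation; "force": force on the tool from outside, world axes, zero at the start; "wrist_torque": the same for the moment, N m; "opening": finger opening in m; "finger_force": force on a finger pad.
Only numpy, scipy, OpenCV 4.12 (cv2) and the standard library are available. Lean on these libraries where they do the work, as an engineer would, in place of code of your own. Each camera call takes 0.05 s, during which the arm holds its last target. There are 200 camera calls.

## Working session

There is one attempt and no reset: what is moved stays moved. The work goes in short steps, Python scripts to look and compute and a tool call to move; the robot and the scene stay as the last step left them, time stands still between calls to the robot, and variables do not carry over. Pictures are saved under pics/ and viewed, at most 10 in all, crops included, and the job is handed in when it is done.

Besides the shell and the picture viewer there is one more tool, called after "Call:" by a JSON object that holds its "name" and its "arguments", one argument or row to a line. servo_tool: Moves the arm, as the interface text tells. Its arguments: {"type":"object","properties":{"plan":{"type":"array","items":{"type":"object","properties":{"dp":{"type":"array","items":{"type":"number"}},"dr":{"type":"array","items":{"type":"number"}},"claw":{"type":"number"}}}},"newtons":{"type":"number"}},"required":["plan"]}

```bash
mkdir -p pics; ls
cat > h.py <<'E'
import numpy as np,cv2
from station import *
def cam(n):
    m=camera_model(n);R=cv2.Rodrigues(np.array(m['rvec'],float))[0];return m,R,np.array(m['tvec'],float).ravel()
def ray(n,uv,z):
    m,R,t=cam(n);d=R.T@np.array([(uv[0]-m['cx'])/m['fx'],(uv[1]-m['cy'])/m['fy'],1]);c=-R.T@t
    return c+d*(z-c[2])/d[2]
def proj(n,P):
    m,R,t=cam(n);p=R@np.array(P,float)+t;return np.array([m['fx']*p[0]/p[2]+m['cx'],m['fy']*p[1]/p[2]+m['cy']])
def save(n,f,crop=None,s=1):
    im=grab_frame(n)[:,:,::-1]
    cv2.imwrite('pics/raw_'+f,im)
    if crop: x,y,w,h=crop; im=im[y:y+h,x:x+w]
    cv2.imwrite('pics/'+f,cv2.resize(im,None,fx=s,fy=s,interpolation=cv2.INTER_CUBIC))
E
python3 - <<'E'
from h import *
save('top','t0.png',s=1.5);save('side','s0.png',s=1.5)
for n in('top','side'):
    m,R,t=cam(n);print(m,(-R.T@t).round(3),R.round(2).tolist())
o=get_obs();print(o);print(hold_point_z)
E
```

```text
pics
{'fx': 412.7663795628148, 'fy': 412.7663795628148, 'cx': 255.28504130928525, 'cy': 197.12733904137392, 'rvec': array([ 2.21415081, -2.19099972,  0.1048242 ]), 'tvec': array([0.01156338, 0.56204635, 1.00842283])} [0.495 0.048 1.042] [[0.01, -1.0, 0.03], [-1.0, -0.01, -0.06], [0.07, -0.03, -1.0]]
{'fx': 383.8852398783542, 'fy': 383.8852398783542, 'cx': 255.77857948445546, 'cy': 194.98539578322604, 'rvec': array([ 1.95030622, -0.47725946,  0.30137801]), 'tvec': array([-0.48609994,  0.18542644,  0.67250791])} [ 0.188 -0.701  0.444] [[0.89, -0.46, -0.0], [-0.19, -0.36, -0.91], [0.42, 0.81, -0.41]]
{'time': 0.1, 'q': array([ 1.04670754e+00,  1.81451816e-01,  1.60787751e+00, -1.27919331e-06,
        1.35380984e+00, -2.06314532e-01]), 'dq': array([ 0.00010646, -0.00076227, -0.00274357,  0.00014937, -0.0013265 ,
       -0.00107201]), 'joint_torque': array([ 1.08444692e-03, -4.34815550e+01, -3.42697978e+01,  7.04594026e-02,
        3.39543424e-02, -3.72520071e-05]), 'tcp_pos': array([0.17941106, 0.54579717, 0.23792337]), 'orientation': array([[-9.49933175e-01,  3.12452183e-01, -7.72830847e-04],
       [ 3.12452979e-01,  9.49932283e-01, -1.33956506e-03],
       [ 3.15586944e-04, -1.51397059e-03, -9.99998804e-01]]), 'force': array([-0.1283933 ,  0.43582935, -0.32895033]), 'wrist_torque': array([-0.01645865, -0.01123082,  0.05135569]), 'finger_force': 0.0, 'opening': 0.08785526724293281}
0.0187
```

View pics/t0.png

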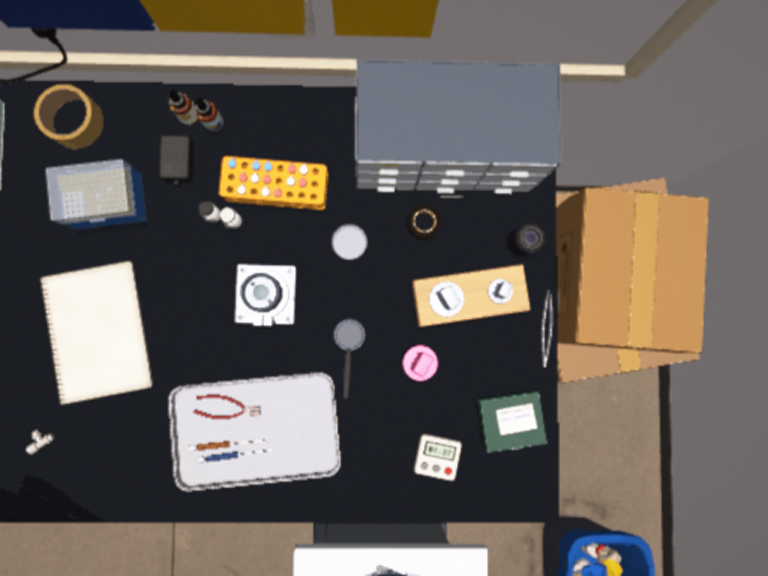

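View pics/s0.png

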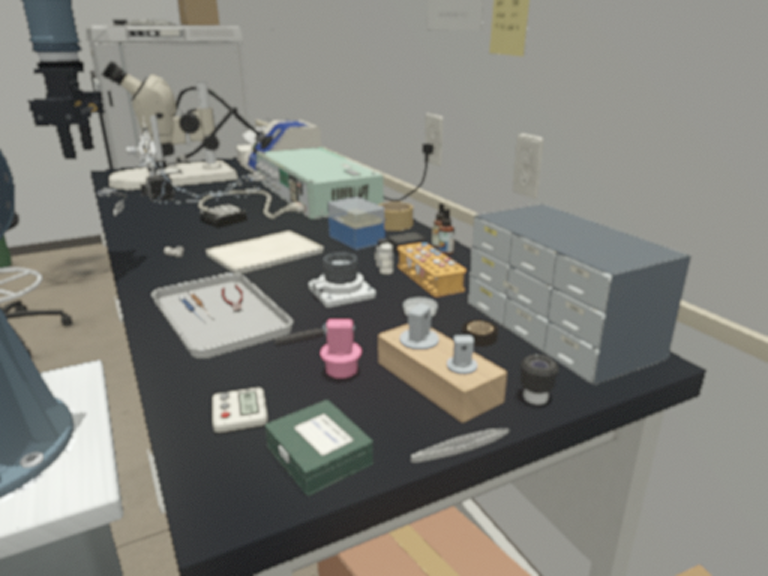

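The top view (1.5x) shows the tube at about (263,293) and the tool block centred near (471,296). The large spanner is at (447,298) and the small one at (500,291). The pink decoy is at (420,363). I'll crop in closer.

Run:
```python
from h import *
im=cv2.imread('pics/raw_t0.png'); s=cv2.imread('pics/raw_s0.png')
f=lambda a,x,y,w,h,k:cv2.resize(a[y:y+h,x:x+w],None,fx=k,fy=k,interpolation=cv2.INTER_CUBIC)
a=f(im,150,170,50,50,8); b=f(im,270,170,50,50,8)
cv2.imwrite('pics/c0.png',np.hstack([a,b]))
c=f(s,240,190,100,90,6);cv2.imwrite('pics/c1.png',c)
```

```text
(no output)
```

View pics/c0.png

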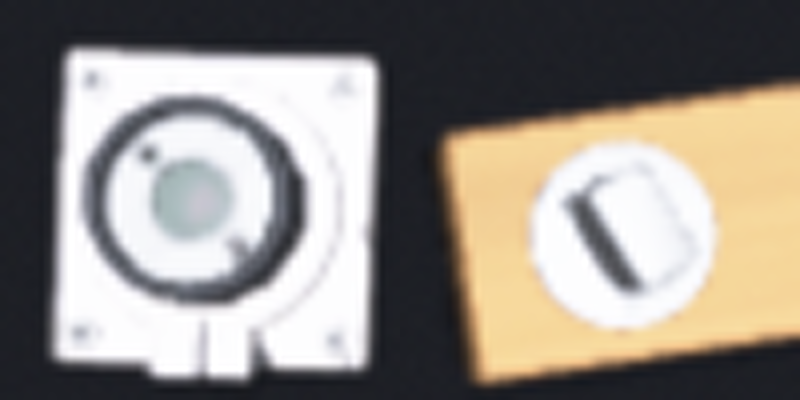

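View pics/c1.png

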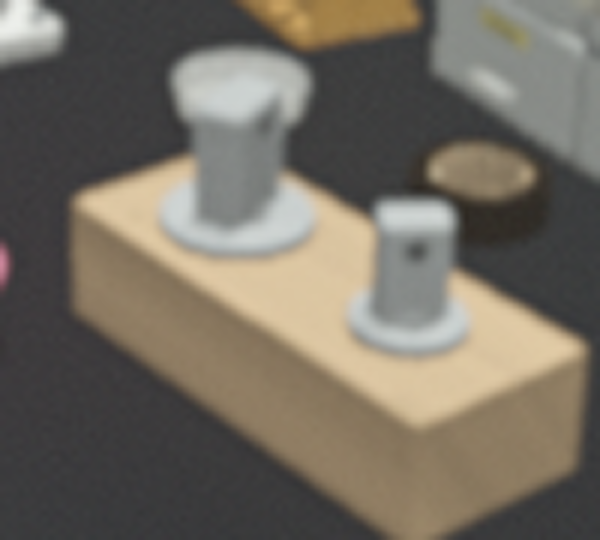

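The crops show:
- **Ring:** the holes are at crop (149,154) and (238,247).
- **Spanner:** the collar circle is at right-crop (223,236), with the grip's long axis running down and to the right.

Run:
```python
from h import *
T=lambda x,y,ox,z:ray('top',((x+.5)/8-.5+ox,(y+.5)/8-.5+170),z)
h1,h2=T(149,154,150,.0552),T(238,247,150,.0552)
d=h1-h2;print('holes',h1,h2,np.linalg.norm(d),(h1+h2)/2,np.degrees(np.arctan2(d[1],d[0])))
b=[T(x,y,150,.014) for x,y in((68,47),(378,60),(366,371),(52,360))];print('base',np.mean(b,0),[np.linalg.norm(b[i]-b[i-1]).round(4) for i in range(4)])
e=b[1]-b[0];print('yaw',np.degrees(np.arctan2(e[1],e[0])))
# ring lens: tube rim outer ellipse
print('lens pale',T(191,200,150,.052))
c=T(223.5,236,270,.051);print('collar',c, np.linalg.norm(T(130,236,270,.051)-T(317,236,270,.051)))
g=[T(x,y,270,.097) for x,y in((190,187),(247,162),(295,245),(240,292))]
print('grip',np.mean(g,0),[np.linalg.norm(g[i]-g[i-1]).round(4) for i in range(4)])
for p,q in((1,2),(0,3)):
    e=g[q]-g[p];print('gx ang',np.degrees(np.arctan2(e[1],e[0])))
e=T(225,295,270,.051)-T(165,200,270,.051);print(np.degrees(np.arctan2(e[1],e[0])),e)
bl=[T(40,135,270,.046),T(78,385,270,.046)];print('block',bl)
s=[ray('side',((x+.5)/6-.5+240,(y+.5)/6-.5+190),.051) for x,y in((237,214),(409,322))];print('side collar L,S',s)
ps=lambda x,y:ray('side',((x+.5)/6-.5+240,(y+.5)/6-.5+190),.046)
print('block side corners',ps(72,197),ps(420,428),ps(588,345))
```

```text
holes [0.57694631 0.22654151 0.0552    ] [0.54948236 0.19955418 0.0552    ] 0.03850434844545201 [0.56321434 0.21304784 0.0552    ] 44.49849822926383
base [0.56349054 0.2128638  0.014     ] [np.float64(0.0973), np.float64(0.0961), np.float64(0.0969), np.float64(0.0967)]
yaw -91.6789262617972
lens pale [0.56357003 0.21432308 0.052     ]
collar [ 0.55623246 -0.08353578  0.051     ] 0.05662409896266301
grip [ 0.55764387 -0.08305715  0.097     ] [np.float64(0.0334), np.float64(0.0181), np.float64(0.0276), np.float64(0.021)]
gx ang -149.6716824790053
gx ang -154.2374797358851
-147.35664737709774 [-0.02849151 -0.01825147  0.        ]
block [array([ 0.58660117, -0.02825308,  0.046     ]), array([ 0.51096774, -0.04023938,  0.046     ])]
side collar L,S [array([ 0.55681483, -0.08911256,  0.051     ]), array([ 0.56929705, -0.17736396,  0.051     ])]
block side corners [ 0.51519318 -0.04248109  0.046     ] [ 0.54240595 -0.22302074  0.046     ] [ 0.61706564 -0.20918447  0.046     ]
```

Call:
{"name": "servo_tool", "arguments": {
  "plan": [
    {"dp": [-0.046, -0.04, 0], "claw": 0.05},
    {"dp": [-0.046, -0.04, 0]},
    {"dp": [-0.046, -0.04, 0]},
    {"dp": [-0.046, -0.04, 0]},
    {"dp": [-0.046, -0.04, 0]},
    {"dp": [-0.046, -0.04, 0]},
    {"dp": [-0.046, -0.04, 0]},
    {"dp": [-0.046, -0.04, 0]},
    {"dp": [-0.046, -0.04, 0]},
    {"dp": [-0.046, -0.04, 0]},
    {"dp": [-0.046, -0.04, 0]},
    {"dp": [-0.046, -0.04, 0]}
  ],
  "newtons": 30
}}

```text
invalid input at $.plan[0]: expected keys dp, dr, claw
```

Call:
{"name": "servo_tool", "arguments": {
  "plan": [
    {"dr": [0, 0, -9.6]},
    {"dr": [0, 0, -9.6]},
    {"dr": [0, 0, -9.6]},
    {"dr": [0, 0, -9.6]},
    {"dr": [0, 0, -9.6]},
    {"dp": [0, 0, 0]}
  ]
}}

```text
invalid input at $.plan[0]: expected keys dp, dr, claw
```

```bash
cat >> h.py <<'E'
def st():
    o=get_obs();R=o['orientation'];print('t%.2f'%o['time'],'p',o['tcp_pos'].round(4),'yawy%.2f'%np.degrees(np.arctan2(R[1,1],R[0,1])),'z',R[:,2].round(4),'F',o['force'].round(1),'T',o['wrist_torque'].round(3),'op%.4f ff%.1f'%(o['opening'],o['finger_force']));return o
def go(x,y,yaw=None,z=None):
    o=st();R=o['orientation'];d=np.array([x,y,o['tcp_pos'][2] if z is None else z])-o['tcp_pos'];print('dp mm',(R.T@d*1e3).round(2))
    if yaw is not None: print('drz',round(-((yaw-np.degrees(np.arctan2(R[1,1],R[0,1]))+180)%360-180),2))
E
python3 - <<'E'
from h import *
go(.5565,-.0833,120,.058)
E
```

```text
t0.10 p [0.1794 0.5458 0.2379] yawy71.79 z [-8.0e-04 -1.3e-03 -1.0e+00] F [-0.1  0.4 -0.3] T [-0.016 -0.011  0.051] op0.0879 ff0.0
dp mm [-554.83 -479.51  180.47]
drz -48.21
```

Call:
{"name": "servo_tool", "arguments": {
  "plan": [
    {"dp": [-0.046, -0.04, 0], "dr": [0, 0, 0], "claw": 0.05},
    {"dp": [-0.046, -0.04, 0], "dr": [0, 0, 0], "claw": 0.05},
    {"dp": [-0.046, -0.04, 0], "dr": [0, 0, 0], "claw": 0.05},
    {"dp": [-0.046, -0.04, 0], "dr": [0, 0, 0], "claw": 0.05},
    {"dp": [-0.046, -0.04, 0], "dr": [0, 0, 0], "claw": 0.05},
    {"dp": [-0.046, -0.04, 0], "dr": [0, 0, 0], "claw": 0.05},
    {"dp": [-0.046, -0.04, 0], "dr": [0, 0, 0], "claw": 0.05},
    {"dp": [-0.046, -0.04, 0], "dr": [0, 0, 0], "claw": 0.05},
    {"dp": [-0.046, -0.04, 0], "dr": [0, 0, 0], "claw": 0.05},
    {"dp": [-0.046, -0.04, 0], "dr": [0, 0, 0], "claw": 0.05},
    {"dp": [-0.046, -0.04, 0], "dr": [0, 0, 0], "claw": 0.05},
    {"dp": [-0.046, -0.04, 0], "dr": [0, 0, 0], "claw": 0.05}
  ],
  "newtons": 30
}}

```text
time: 1.6
tcp_pos: [0.5546, -0.0841, 0.2384]
orientation: [[-0.95, 0.313, -0.0], [0.313, 0.95, 0.0], [0.0, 0.0, -1.0]]
force: [0.4, 1.5, 0.8]
opening: 0.05
finger_force: 0.0
```

Call:
{"name": "servo_tool", "arguments": {
  "plan": [
    {"dp": [0, 0, 0.01], "dr": [0, 0, -9.6], "claw": 0.05},
    {"dp": [0, 0, 0.01], "dr": [0, 0, -9.6], "claw": 0.05},
    {"dp": [0, 0, 0.01], "dr": [0, 0, -9.6], "claw": 0.05},
    {"dp": [0, 0, 0.01], "dr": [0, 0, -9.6], "claw": 0.05},
    {"dp": [0, 0, 0.01], "dr": [0, 0, -9.6], "claw": 0.05},
    {"dp": [0, 0, 0], "dr": [0, 0, 0], "claw": 0.05}
  ]
}}

```text
time: 2.35
tcp_pos: [0.5532, -0.0819, 0.1875]
orientation: [[-0.869, -0.495, -0.002], [-0.495, 0.869, 0.001], [0.002, 0.002, -1.0]]
force: [0.7, 0.2, 0.3]
opening: 0.0502
finger_force: 0.0
```

Run:
```python
from h import *
go(.5565,-.0833,120,.058)
```

```text
t2.35 p [ 0.5532 -0.0819  0.1875] yawy119.70 z [-2.5e-03  9.0e-04 -1.0e+00] F [0.7 0.2 0.3] T [0.069 0.005 0.001] op0.0502 ff0.0
dp mm [ -2.43  -3.11 129.48]
drz -0.3
```

Call:
{"name": "servo_tool", "arguments": {
  "plan": [
    {"dp": [-0.0024, -0.0031, 0.02], "dr": [0, 0, -0.3], "claw": 0.05},
    {"dp": [0, 0, 0.025], "dr": [0, 0, 0], "claw": 0.05},
    {"dp": [0, 0, 0.025], "dr": [0, 0, 0], "claw": 0.05},
    {"dp": [0, 0, 0.025], "dr": [0, 0, 0], "claw": 0.05},
    {"dp": [0, 0, 0.02], "dr": [0, 0, 0], "claw": 0.05},
    {"dp": [0, 0, 0.014], "dr": [0, 0, 0], "claw": 0.05},
    {"dp": [0, 0, 0], "dr": [0, 0, 0], "claw": 0.05},
    {"dp": [0, 0, 0], "dr": [0, 0, 0], "claw": 0.05}
  ]
}}

```text
time: 3.35
tcp_pos: [0.5582, -0.0839, 0.0603]
orientation: [[-0.865, -0.501, 0.001], [-0.501, 0.865, -0.0], [-0.001, -0.001, -1.0]]
force: [0.6, 0.3, -0.2]
opening: 0.0503
finger_force: 0.0
```

Run:
```python
from h import *
go(.5565,-.0833,120,.058)
```

```text
t3.35 p [ 0.5582 -0.0839  0.0603] yawy120.07 z [ 1.e-03 -4.e-04 -1.e+00] F [ 0.6  0.3 -0.2] T [0.112 0.043 0.028] op0.0503 ff0.0
dp mm [1.17 1.39 2.28]
drz 0.07
```

Call:
{"name": "servo_tool", "arguments": {
  "plan": [
    {"dp": [0.0012, 0.0014, 0.002], "dr": [0, 0, 0], "claw": 0.03},
    {"dp": [0, 0, 0], "dr": [0, 0, 0], "claw": 0.024},
    {"dp": [0, 0, 0], "dr": [0, 0, 0], "claw": 0.015},
    {"dp": [0, 0, 0], "dr": [0, 0, 0], "claw": 0.01},
    {"dp": [0, 0, 0], "dr": [0, 0, 0], "claw": 0.01},
    {"dp": [0, 0, 0], "dr": [0, 0, 0], "claw": 0.01}
  ],
  "newtons": 20
}}

```text
time: 4.1
tcp_pos: [0.5562, -0.0833, 0.0581]
orientation: [[-0.865, -0.501, 0.001], [-0.501, 0.865, -0.0], [-0.0, -0.001, -1.0]]
force: [-1.0, -0.3, 4.1]
opening: 0.0201
finger_force: 20.0
```

Run:
```python
from h import *
st(); save('top','t1.png',(270,160,60,60),8)
```

```text
t4.10 p [ 0.5562 -0.0833  0.0581] yawy120.09 z [ 6.e-04 -4.e-04 -1.e+00] F [-1.  -0.3  4.1] T [-0.061  0.084  0.008] op0.0201 ff20.0
```

Call:
{"name": "servo_tool", "arguments": {
  "plan": [
    {"dp": [0, 0, 0], "dr": [0, 0, 0], "claw": 0.005},
    {"dp": [0, 0, 0], "dr": [0, 0, 0], "claw": 0.005},
    {"dp": [0, 0, -0.006], "dr": [0, 0, 0], "claw": 0.005},
    {"dp": [0, 0, -0.012], "dr": [0, 0, 0], "claw": 0.005},
    {"dp": [0, 0, -0.018], "dr": [0, 0, 0], "claw": 0.005},
    {"dp": [0, 0, -0.018], "dr": [0, 0, 0], "claw": 0.005},
    {"dp": [0, 0, -0.018], "dr": [0, 0, 0], "claw": 0.005},
    {"dp": [0, 0, -0.018], "dr": [0, 0, 0], "claw": 0.005},
    {"dp": [0, 0, -0.01], "dr": [0, 0, 0], "claw": 0.005},
    {"dp": [0, 0, 0], "dr": [0, 0, 0], "claw": 0.005}
  ],
  "newtons": 60
}}

```text
time: 5.4
tcp_pos: [0.5564, -0.0833, 0.1587]
orientation: [[-0.865, -0.501, 0.002], [-0.501, 0.865, -0.001], [-0.001, -0.001, -1.0]]
force: [0.1, 1.1, -2.7]
opening: 0.0199
finger_force: 60.0
```

Run:
```python
from h import *
go(.5634,.2130,134.5,.158)
```

```text
t5.40 p [ 0.5564 -0.0833  0.1587] yawy120.09 z [ 1.6e-03 -6.0e-04 -1.0e+00] F [ 0.1  1.1 -2.7] T [ 0.093  0.025 -0.08 ] op0.0199 ff60.0
dp mm [-154.6   252.81    0.56]
drz -14.41
```

Call:
{"name": "servo_tool", "arguments": {
  "plan": [
    {"dp": [-0.0107, 0.0178, 0], "dr": [0, 0, 0], "claw": 0.005},
    {"dp": [-0.02, 0.033, 0], "dr": [0, 0, 0], "claw": 0.005},
    {"dp": [-0.025, 0.041, 0], "dr": [0, 0, 0], "claw": 0.005},
    {"dp": [-0.025, 0.041, 0], "dr": [0, 0, 0], "claw": 0.005},
    {"dp": [-0.025, 0.041, 0], "dr": [0, 0, 0], "claw": 0.005},
    {"dp": [-0.025, 0.041, 0], "dr": [0, 0, 0], "claw": 0.005},
    {"dp": [-0.0159, 0.026, 0], "dr": [0, 0, 0], "claw": 0.005},
    {"dp": [-0.008, 0.012, 0], "dr": [0, 0, 0], "claw": 0.005},
    {"dp": [0, 0, 0], "dr": [0, 0, -7.2], "claw": 0.005},
    {"dp": [0, 0, 0], "dr": [0, 0, -7.2], "claw": 0.005},
    {"dp": [0, 0, 0], "dr": [0, 0, 0], "claw": 0.005},
    {"dp": [0, 0, 0], "dr": [0, 0, 0], "claw": 0.005}
  ]
}}

```text
time: 6.9
tcp_pos: [0.5627, 0.2128, 0.1574]
orientation: [[-0.715, -0.699, -0.001], [-0.699, 0.715, -0.0], [0.001, 0.0, -1.0]]
force: [-0.1, -1.0, -3.0]
opening: 0.0189
finger_force: 60.0
```

Run:
```python
from h import *
go(.5634,.2130,134.5,.115)
print(proj('side',(.5634,.213,.07)),proj('side',(.5634,.213,.13)))
save('side','s2.png',(180,105,90,100),6)
```

```text
t6.90 p [0.5627 0.2128 0.1574] yawy134.32 z [-6.e-04 -2.e-04 -1.e+00] F [-0.1 -1.  -3. ] T [ 0.034  0.039 -0.028] op0.0189 ff60.0
dp mm [-0.61 -0.35 42.4 ]
drz -0.18
[225.22061516 171.41338675] [224.37623634 150.39378911]
```

View pics/s2.png

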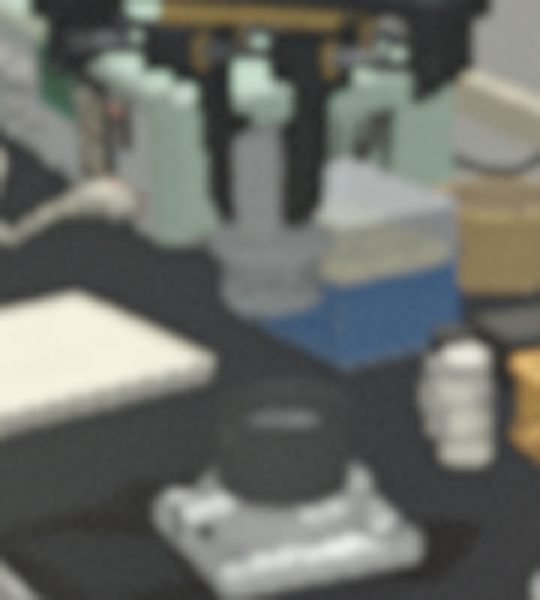

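The side view shows the spanner held upright over the tube. I'll check their lateral alignment with numbers.

Run:
```python
from h import *
T=lambda x,y,ox,z:ray('top',((x+.5)/8-.5+ox,(y+.5)/8-.5+170),z)
for x,y in((68,47),(378,60),(366,371),(52,360)):
    p=proj('side',T(x,y,150,.014));print('corner crop px',((p-[180,105]+.5)*6-.5).round(1))
g=cv2.imread('pics/raw_s2.png').astype(int).sum(2)//3
for v in(150,152,154,173,176,180): print(v,g[v,212:246])
for z in(.099,.12): print(z,proj('side',(.5627,.2128,z)), 22*384/ (cam('side')[1]@[.5627,.2128,z]+cam('side')[2])[2]/1e3)
for z in(.05,.06): print(z,proj('side',(.5634,.213,z)), 31*384/ (cam('side')[1]@[.5634,.213,z]+cam('side')[2])[2]/1e3)
```

```text
corner crop px [334.3 460.7]
corner crop px [416.1 532.2]
corner crop px [217.2 572.6]
corner crop px [145.7 495.4]
150 [ 64  63  62  62  73  94 110 116 119 123 124 123 125 122 123 126 126 120
 111 109 109 119 133 140 143 145 146 146 143 138 136 133 132 128]
152 [ 63  62  63  63  78 103 119 121 121 119 119 121 117 115 116 119 120 116
 115 111 106 102 104 109 115 117 115 112 109 105 100  97  93  93]
154 [ 65  62  62  63  75 100 119 124 125 125 126 129 127 125 125 125 126 123
 123 121 114 105  93  91  91  92  93  92  93  92  95  93  94  94]
173 [65 65 66 66 68 70 69 69 71 75 82 86 92 93 93 93 97 96 94 89 80 72 70 68
 68 65 63 61 63 62 63 62 63 61]
176 [65 66 65 66 72 74 74 74 73 78 82 85 86 87 86 89 89 91 89 85 79 73 69 69
 67 66 62 63 62 64 61 62 63 62]
180 [64 65 64 64 65 71 69 72 71 72 73 73 73 74 73 72 72 70 73 72 71 72 69 67
 67 66 65 65 62 63 60 61 64 62]
0.099 [224.60805163 161.44083959] 8.134037293455858
0.12 [224.30842781 154.02643014] 8.202322774437485
0.05 [225.49332217 178.20203602] 11.238379853774765
0.06 [225.35750076 174.82095711] 11.282235540879471
```

Call:
{"name": "servo_tool", "arguments": {
  "plan": [
    {"dp": [-0.0008, -0.0008, 0.012], "dr": [0, 0, -0.2], "claw": 0.005},
    {"dp": [0, 0, 0.014], "dr": [0, 0, 0], "claw": 0.005},
    {"dp": [0, 0, 0.014], "dr": [0, 0, 0], "claw": 0.005},
    {"dp": [0, 0, 0.012], "dr": [0, 0, 0], "claw": 0.005},
    {"dp": [0, 0, 0.002], "dr": [0, 0, 0], "claw": 0.005},
    {"dp": [0, 0, 0], "dr": [0, 0, 0], "claw": 0.005},
    {"dp": [0, 0, 0], "dr": [0, 0, 0], "claw": 0.005}
  ]
}}

```text
time: 7.82
tcp_pos: [0.5646, 0.2132, 0.1044]
orientation: [[-0.711, -0.703, 0.001], [-0.703, 0.711, 0.0], [-0.001, -0.001, -1.0]]
force: [-0.2, -0.7, -2.5]
opening: 0.0194
finger_force: 60.0
```

Run:
```python
from h import *
go(.5638,.2127,134.5,.099)
```

```text
t7.83 p [0.5646 0.2132 0.1044] yawy134.69 z [ 1.2e-03  2.0e-04 -1.0e+00] F [-0.2 -0.7 -2.5] T [ 0.003 -0.015  0.019] op0.0194 ff60.0
dp mm [0.93 0.17 5.41]
drz 0.19
```

Call:
{"name": "servo_tool", "arguments": {
  "plan": [
    {"dp": [0.0006, 0.0001, 0.003], "dr": [0, 0, 0.1], "claw": 0.005},
    {"dp": [0, 0, 0.002], "dr": [0, 0, 0], "claw": 0.005},
    {"dp": [0, 0, 0], "dr": [0, 0, 0], "claw": 0.005}
  ]
}}

```text
time: 8.2
tcp_pos: [0.5634, 0.2127, 0.0985]
orientation: [[-0.712, -0.702, -0.0], [-0.702, 0.712, -0.0], [0.0, 0.0, -1.0]]
force: [-0.5, 0.7, -2.7]
opening: 0.0196
finger_force: 60.0
```

Call:
{"name": "servo_tool", "arguments": {
  "plan": [
    {"dp": [0, 0, 0.001], "dr": [0, 0, 0], "claw": 0.005},
    {"dp": [0, 0, 0.001], "dr": [0, 0, 0], "claw": 0.005},
    {"dp": [0, 0, 0], "dr": [0, 0, 0], "claw": 0.005}
  ]
}}

```text
time: 8.57
tcp_pos: [0.5635, 0.2127, 0.0966]
orientation: [[-0.712, -0.702, -0.0], [-0.702, 0.712, -0.0], [0.0, 0.0, -1.0]]
force: [0.1, 0.8, -2.8]
opening: 0.0197
finger_force: 60.0
```

Run:
```python
from h import *
go(.5638,.2127,134.5,.099)
```

```text
t8.57 p [0.5635 0.2127 0.0966] yawy134.59 z [-1.e-04 -1.e-04 -1.e+00] F [ 0.1  0.8 -2.8] T [ 0.108  0.049 -0.003] op0.0197 ff60.0
dp mm [-0.16 -0.22 -2.39]
drz 0.09
```

Call:
{"name": "servo_tool", "arguments": {
  "plan": [
    {"dp": [0, 0, 0.001], "dr": [0, 0, 0], "claw": 0.005},
    {"dp": [0, 0, 0.0005], "dr": [0, 0, 0], "claw": 0.005},
    {"dp": [0, 0, 0], "dr": [0, 0, 0], "claw": 0.005}
  ]
}}

```text
time: 8.95
tcp_pos: [0.5635, 0.2128, 0.0952]
orientation: [[-0.712, -0.702, -0.0], [-0.702, 0.712, -0.0], [0.0, 0.0, -1.0]]
force: [0.5, 1.2, -2.6]
opening: 0.0196
finger_force: 60.0
```

Call:
{"name": "servo_tool", "arguments": {
  "plan": [
    {"dp": [0, 0, 0.0005], "dr": [0, 0, 0], "claw": 0.005},
    {"dp": [0, 0, 0.0005], "dr": [0, 0, 0], "claw": 0.005},
    {"dp": [0, 0, 0], "dr": [0, 0, 0], "claw": 0.005}
  ]
}}

```text
time: 9.32
tcp_pos: [0.5635, 0.2127, 0.0941]
orientation: [[-0.712, -0.702, -0.0], [-0.702, 0.712, -0.0], [0.0, 0.0, -1.0]]
force: [-0.0, 0.1, -3.6]
opening: 0.0196
finger_force: 60.0
```

Call:
{"name": "servo_tool", "arguments": {
  "plan": [
    {"dp": [0, 0, 0.0004], "dr": [0, 0, 0], "claw": 0.005},
    {"dp": [0, 0, 0.0003], "dr": [0, 0, 0], "claw": 0.005},
    {"dp": [0, 0, 0], "dr": [0, 0, 0], "claw": 0.005}
  ]
}}

```text
time: 9.7
tcp_pos: [0.5636, 0.2128, 0.0935]
orientation: [[-0.712, -0.702, -0.0], [-0.702, 0.712, -0.0], [0.0, 0.0, -1.0]]
force: [0.2, -0.6, -1.9]
opening: 0.0197
finger_force: 60.0
```

Run:
```python
from h import *
st()
```

```text
t9.70 p [0.5636 0.2128 0.0935] yawy134.59 z [-0. -0. -1.] F [ 0.2 -0.6 -1.9] T [ 0.01   0.046 -0.005] op0.0197 ff60.0
```

Call:
{"name": "servo_tool", "arguments": {
  "plan": [
    {"dp": [0, 0, 0.0003], "dr": [0, 0, 2], "claw": 0.005},
    {"dp": [0, 0, 0], "dr": [0, 0, 2], "claw": 0.005},
    {"dp": [0, 0, 0], "dr": [0, 0, 2], "claw": 0.005},
    {"dp": [0, 0, 0.0001], "dr": [0, 0, 2], "claw": 0.005},
    {"dp": [0, 0, 0], "dr": [0, 0, 2], "claw": 0.005}
  ]
}}

```text
time: 10.32
tcp_pos: [0.5638, 0.2126, 0.0933]
orientation: [[-0.825, -0.566, 0.001], [-0.566, 0.825, -0.0], [-0.0, -0.001, -1.0]]
force: [2.1, -2.8, -1.5]
opening: 0.0194
finger_force: 60.0
```

Run:
```python
from h import *
st()
```

```text
t10.32 p [0.5638 0.2126 0.0933] yawy124.46 z [ 5.e-04 -3.e-04 -1.e+00] F [ 2.1 -2.8 -1.5] T [-0.571 -0.234  0.065] op0.0194 ff60.0
```

Call:
{"name": "servo_tool", "arguments": {
  "plan": [
    {"dp": [0, -0.0003, 0], "dr": [0, 0, 1], "claw": 0.005},
    {"dp": [0, 0, 0], "dr": [0, 0, 2], "claw": 0.005},
    {"dp": [0, 0, 0.0001], "dr": [0, 0, 2], "claw": 0.005},
    {"dp": [0, 0, 0], "dr": [0, 0, 1], "claw": 0.005}
  ]
}}

```text
time: 10.82
tcp_pos: [0.5638, 0.2127, 0.0931]
orientation: [[-0.879, -0.477, 0.0], [-0.477, 0.879, 0.0], [-0.0, 0.0, -1.0]]
force: [1.3, -2.1, -0.2]
opening: 0.0192
finger_force: 60.0
```

Run:
```python
from h import *
o=st();print(o['orientation'].T@o['force'])
```

```text
t10.82 p [0.5638 0.2127 0.0931] yawy118.51 z [ 1.e-04  2.e-04 -1.e+00] F [ 1.3 -2.1 -0.2] T [-0.292 -0.163  0.051] op0.0192 ff60.0
[-0.13546491 -2.46369383  0.16193841]
```

Call:
{"name": "servo_tool", "arguments": {
  "plan": [
    {"dp": [0, -0.0004, 0], "dr": [0, 0, 1], "claw": 0.005},
    {"dp": [0, 0, 0], "dr": [0, 0, 1], "claw": 0.005},
    {"dp": [0, 0, 0.0001], "dr": [0, 0, 1], "claw": 0.005},
    {"dp": [0, 0, 0], "dr": [0, 0, 1], "claw": 0.005}
  ]
}}

```text
time: 11.32
tcp_pos: [0.5639, 0.2124, 0.093]
orientation: [[-0.91, -0.415, -0.0], [-0.415, 0.91, 0.0], [-0.0, 0.0, -1.0]]
force: [-0.5, -0.4, 1.6]
opening: 0.0195
finger_force: 60.0
```

Run:
```python
from h import *
o=st();print(o['orientation'].T@o['force'])
```

```text
t11.32 p [0.5639 0.2124 0.093 ] yawy114.53 z [-0.e+00  4.e-04 -1.e+00] F [-0.5 -0.4  1.6] T [0.113 0.068 0.068] op0.0195 ff60.0
[ 0.57889543 -0.17881101 -1.64973152]
```

Call:
{"name": "servo_tool", "arguments": {
  "plan": [
    {"dp": [0, 0, 0], "dr": [0, 0, 1], "claw": 0.005},
    {"dp": [0, 0, 0], "dr": [0, 0, 1], "claw": 0.005},
    {"dp": [0, 0, 0], "dr": [0, 0, 1], "claw": 0.005},
    {"dp": [0, 0, 0], "dr": [0, 0, 1], "claw": 0.005}
  ]
}}

```text
time: 11.82
tcp_pos: [0.5639, 0.2124, 0.093]
orientation: [[-0.937, -0.351, -0.0], [-0.351, 0.937, 0.0], [-0.0, 0.0, -1.0]]
force: [-0.9, 1.3, 0.8]
opening: 0.0194
finger_force: 60.0
```

Run:
```python
from h import *
st()
```

```text
t11.82 p [0.5639 0.2124 0.093 ] yawy110.53 z [-1.e-04  4.e-04 -1.e+00] F [-0.9  1.3  0.8] T [ 0.428  0.197 -0.045] op0.0194 ff60.0
```

Call:
{"name": "servo_tool", "arguments": {
  "plan": [
    {"dp": [0, 0, 0], "dr": [0, 0, 1], "claw": 0.005},
    {"dp": [0, 0, 0], "dr": [0, 0, 1], "claw": 0.005},
    {"dp": [0, 0, 0], "dr": [0, 0, 1], "claw": 0.005}
  ]
}}

```text
time: 12.2
tcp_pos: [0.5638, 0.2124, 0.0929]
orientation: [[-0.954, -0.301, -0.0], [-0.301, 0.954, 0.0], [-0.0, 0.0, -1.0]]
force: [-0.6, 2.5, 1.5]
opening: 0.0194
finger_force: 60.0
```

Run:
```python
from h import *
o=st();print(o['orientation'].T@o['force'])
```

```text
t12.20 p [0.5638 0.2124 0.0929] yawy107.53 z [-1.e-04  4.e-04 -1.e+00] F [-0.6  2.5  1.5] T [0.605 0.219 0.085] op0.0194 ff60.0
[-0.19184714  2.60015461 -1.45530761]
```

Call:
{"name": "servo_tool", "arguments": {
  "plan": [
    {"dp": [0, 0.0002, 0], "dr": [0, 0, 1], "claw": 0.005},
    {"dp": [0, 0, 0], "dr": [0, 0, 1], "claw": 0.005},
    {"dp": [0, 0, 0], "dr": [0, 0, 1], "claw": 0.005}
  ]
}}

```text
time: 12.58
tcp_pos: [0.5638, 0.2125, 0.0928]
orientation: [[-0.968, -0.251, -0.0], [-0.251, 0.968, 0.0], [0.0, 0.0, -1.0]]
force: [-0.7, 2.9, 0.8]
opening: 0.0197
finger_force: 60.0
```

Run:
```python
from h import *
o=st();print(o['orientation'].T@o['force'])
```

```text
t12.57 p [0.5638 0.2125 0.0928] yawy104.52 z [-2.e-04  2.e-04 -1.e+00] F [-0.7  2.9  0.8] T [0.686 0.178 0.023] op0.0197 ff60.0
[-0.02053215  2.94943452 -0.80125929]
```

Call:
{"name": "servo_tool", "arguments": {
  "plan": [
    {"dp": [0, 0, 0], "dr": [0, 0, 1], "claw": 0.005},
    {"dp": [0, 0, 0], "dr": [0, 0, 1], "claw": 0.005},
    {"dp": [0, 0, 0], "dr": [0, 0, 1], "claw": 0.005}
  ]
}}

```text
time: 12.95
tcp_pos: [0.5638, 0.2125, 0.0928]
orientation: [[-0.98, -0.2, -0.0], [-0.2, 0.98, 0.0], [0.0, 0.0, -1.0]]
force: [-1.3, 3.8, -0.3]
opening: 0.0192
finger_force: 60.0
```

Run:
```python
from h import *
o=st();print(o['orientation'].T@o['force'])
```

```text
t12.95 p [0.5638 0.2125 0.0928] yawy101.53 z [-1.e-04  2.e-04 -1.e+00] F [-1.3  3.8 -0.3] T [0.792 0.158 0.072] op0.0192 ff60.0
[0.50309294 3.9494528  0.27426692]
```

Call:
{"name": "servo_tool", "arguments": {
  "plan": [
    {"dp": [0, 0.0004, 0.0001], "dr": [0, 0, 1], "claw": 0.005},
    {"dp": [0, 0, 0], "dr": [0, 0, 1], "claw": 0.005},
    {"dp": [0, 0, 0], "dr": [0, 0, 1], "claw": 0.005}
  ]
}}

```text
time: 13.32
tcp_pos: [0.5638, 0.2126, 0.0928]
orientation: [[-0.989, -0.148, -0.0], [-0.148, 0.989, -0.0], [0.0, -0.0, -1.0]]
force: [-0.5, 3.2, 0.1]
opening: 0.0192
finger_force: 60.0
```

Run:
```python
from h import *
o=st();print(o['orientation'].T@o['force'])
```

```text
t13.32 p [0.5638 0.2126 0.0928] yawy98.52 z [-1.e-04 -1.e-04 -1.e+00] F [-0.5  3.2  0.1] T [0.654 0.163 0.047] op0.0192 ff60.0
[-0.00863328  3.18409742 -0.08174147]
```

Call:
{"name": "servo_tool", "arguments": {
  "plan": [
    {"dp": [0, 0, 0], "dr": [0, 0, 1], "claw": 0.005},
    {"dp": [0, 0, 0], "dr": [0, 0, 1], "claw": 0.005},
    {"dp": [0, 0, 0], "dr": [0, 0, 1], "claw": 0.005}
  ]
}}

```text
time: 13.7
tcp_pos: [0.5638, 0.2127, 0.0927]
orientation: [[-0.995, -0.096, -0.0], [-0.096, 0.995, 0.0], [0.0, 0.0, -1.0]]
force: [-1.0, 3.2, -0.2]
opening: 0.0197
finger_force: 60.0
```

Run:
```python
from h import *
o=st();print(o['orientation'].T@o['force'])
```

```text
t13.70 p [0.5638 0.2127 0.0927] yawy95.52 z [-1.e-04  0.e+00 -1.e+00] F [-1.   3.2 -0.2] T [0.664 0.058 0.088] op0.0197 ff60.0
[0.68792437 3.23465542 0.19952901]
```

Call:
{"name": "servo_tool", "arguments": {
  "plan": [
    {"dp": [0, 0.0004, 0.0001], "dr": [0, 0, 1], "claw": 0.005},
    {"dp": [0, 0, 0], "dr": [0, 0, 1], "claw": 0.005},
    {"dp": [0, 0, 0], "dr": [0, 0, 1], "claw": 0.005}
  ]
}}

```text
time: 14.08
tcp_pos: [0.5638, 0.2129, 0.0927]
orientation: [[-0.999, -0.044, -0.0], [-0.044, 0.999, -0.0], [0.0, -0.0, -1.0]]
force: [0.2, 0.6, -0.7]
opening: 0.0193
finger_force: 60.0
```

Run:
```python
from h import *
o=st();print(o['orientation'].T@o['force'])
```

```text
t14.07 p [0.5638 0.2129 0.0927] yawy92.52 z [-0.e+00 -3.e-04 -1.e+00] F [ 0.2  0.6 -0.7] T [0.281 0.188 0.03 ] op0.0193 ff60.0
[-0.17581452  0.57435501  0.72438226]
```

Call:
{"name": "servo_tool", "arguments": {
  "plan": [
    {"dp": [0, 0, 0], "dr": [0, 0, 1], "claw": 0.005},
    {"dp": [0, 0, 0], "dr": [0, 0, 1], "claw": 0.005},
    {"dp": [0, 0, 0], "dr": [0, 0, 1], "claw": 0.005}
  ]
}}

```text
time: 14.45
tcp_pos: [0.5637, 0.2131, 0.0926]
orientation: [[-1.0, 0.008, -0.0], [0.008, 1.0, -0.0], [0.0, -0.0, -1.0]]
force: [-0.0, 0.8, -1.2]
opening: 0.0194
finger_force: 60.0
```

Run:
```python
from h import *
o=st();print(o['orientation'].T@o['force'])
```

```text
t14.45 p [0.5637 0.2131 0.0926] yawy89.52 z [-1.e-04 -1.e-04 -1.e+00] F [-0.   0.8 -1.2] T [0.186 0.117 0.02 ] op0.0194 ff60.0
[0.05322892 0.80808665 1.1549974 ]
```

Call:
{"name": "servo_tool", "arguments": {
  "plan": [
    {"dp": [0, 0, 0.0001], "dr": [0, 0, 1], "claw": 0.005},
    {"dp": [0, 0, 0], "dr": [0, 0, 1], "claw": 0.005},
    {"dp": [0, 0, 0], "dr": [0, 0, 1], "claw": 0.005}
  ]
}}

```text
time: 14.82
tcp_pos: [0.5637, 0.2132, 0.0926]
orientation: [[-0.998, 0.061, -0.0], [0.061, 0.998, 0.0], [0.0, 0.0, -1.0]]
force: [0.7, 1.0, -2.1]
opening: 0.0195
finger_force: 60.0
```

Run:
```python
from h import *
o=st();print(o['orientation'].T@o['force'])
```

```text
t14.82 p [0.5637 0.2132 0.0926] yawy86.52 z [-1.e-04  1.e-04 -1.e+00] F [ 0.7  1.  -2.1] T [0.256 0.124 0.051] op0.0195 ff60.0
[-0.58999692  1.082621    2.05151232]
```

Call:
{"name": "servo_tool", "arguments": {
  "plan": [
    {"dp": [0, 0, 0], "dr": [0, 0, 1], "claw": 0.005},
    {"dp": [0, 0, 0.0001], "dr": [0, 0, 1], "claw": 0.005},
    {"dp": [0, 0, 0], "dr": [0, 0, 1], "claw": 0.005}
  ]
}}

```text
time: 15.2
tcp_pos: [0.5638, 0.2133, 0.0926]
orientation: [[-0.994, 0.113, 0.0], [0.113, 0.994, 0.0], [-0.0, 0.0, -1.0]]
force: [-0.6, 1.1, -0.4]
opening: 0.0193
finger_force: 60.0
```

Run:
```python
from h import *
o=st();print(o['orientation'].T@o['force'])
```

```text
t15.20 p [0.5638 0.2133 0.0926] yawy83.53 z [ 1.e-04  2.e-04 -1.e+00] F [-0.6  1.1 -0.4] T [0.423 0.132 0.226] op0.0193 ff60.0
[0.7265843  1.01191157 0.37512783]
```

Call:
{"name": "servo_tool", "arguments": {
  "plan": [
    {"dp": [0, 0, 0], "dr": [0, 0, 0], "claw": 0.005},
    {"dp": [0, 0, 0], "dr": [0, 0, 0], "claw": 0.005}
  ]
}}

```text
time: 15.45
tcp_pos: [0.5637, 0.2133, 0.0925]
orientation: [[-0.994, 0.111, 0.0], [0.111, 0.994, 0.0], [0.0, 0.0, -1.0]]
force: [-0.8, 2.9, -0.1]
opening: 0.0195
finger_force: 60.0
```

```bash
cat >> h.py <<'E'
def tq(n=4):
    L=[]
    for i in range(n):
        grab_frame('top');o=get_obs();L.append(np.r_[o['wrist_torque'][2],o['orientation'].T@o['force']])
    st();L=np.array(L);print('Tz',L[:,0].round(3),'mean',L.mean(0).round(3))
E
python3 - <<'E'
from h import *
tq()
E
```

```text
t15.65 p [0.5638 0.2132 0.0925] yawy83.59 z [ 0.e+00  1.e-04 -1.e+00] F [-1.   2.  -1.2] T [0.515 0.103 0.178] op0.0192 ff60.0
Tz [0.121 0.115 0.142 0.178] mean [0.139 1.136 2.191 0.321]
```

Call:
{"name": "servo_tool", "arguments": {
  "plan": [
    {"dp": [0, 0, 0], "dr": [0, 0, 1], "claw": 0.005},
    {"dp": [0, 0, 0], "dr": [0, 0, 0], "claw": 0.005},
    {"dp": [0, 0, 0], "dr": [0, 0, 0], "claw": 0.005}
  ]
}}

```text
time: 16.02
tcp_pos: [0.5637, 0.2132, 0.0925]
orientation: [[-0.992, 0.129, -0.0], [0.129, 0.992, 0.0], [0.0, 0.0, -1.0]]
force: [-0.6, 2.5, -1.3]
opening: 0.0193
finger_force: 60.0
```

Run:
```python
from h import *
tq()
```

```text
t16.23 p [0.5638 0.2132 0.0926] yawy82.60 z [ 1.e-04  1.e-04 -1.e+00] F [0.1 2.5 0.5] T [0.61  0.077 0.282] op0.0195 ff60.1
Tz [0.289 0.267 0.284 0.282] mean [ 0.28   0.939  2.91  -0.319]
```

Call:
{"name": "servo_tool", "arguments": {
  "plan": [
    {"dp": [0, 0, 0], "dr": [0, 0, 1], "claw": 0.005},
    {"dp": [0, 0, 0], "dr": [0, 0, 0], "claw": 0.005},
    {"dp": [0, 0, 0], "dr": [0, 0, 0], "claw": 0.005}
  ]
}}

```text
time: 16.6
tcp_pos: [0.5638, 0.2132, 0.0925]
orientation: [[-0.989, 0.146, 0.0], [0.146, 0.989, 0.0], [-0.0, 0.0, -1.0]]
force: [0.3, 3.5, -0.3]
opening: 0.0196
finger_force: 60.1
```

Run:
```python
from h import *
tq()
```

```text
t16.80 p [0.5637 0.2132 0.0925] yawy81.59 z [ 0.e+00  1.e-04 -1.e+00] F [-0.5  3.6 -0.3] T [0.7   0.152 0.312] op0.0196 ff60.1
Tz [0.238 0.307 0.313 0.312] mean [0.293 0.95  3.537 0.821]
```

Call:
{"name": "servo_tool", "arguments": {
  "plan": [
    {"dp": [0, 0, 0], "dr": [0, 0, 1], "claw": 0.005},
    {"dp": [0, 0, 0], "dr": [0, 0, 0], "claw": 0.005},
    {"dp": [0, 0, 0], "dr": [0, 0, 0], "claw": 0.005}
  ]
}}

```text
time: 17.18
tcp_pos: [0.5638, 0.2132, 0.0925]
orientation: [[-0.987, 0.163, 0.0], [0.163, 0.987, 0.0], [-0.0, 0.0, -1.0]]
force: [0.0, 4.6, -0.8]
opening: 0.0191
finger_force: 60.1
```

Run:
```python
from h import *
tq()
```

```text
t17.38 p [0.5637 0.2132 0.0925] yawy80.59 z [-0.e+00  1.e-04 -1.e+00] F [-0.7  3.9 -1.1] T [0.857 0.102 0.35 ] op0.0196 ff60.1
Tz [0.378 0.343 0.347 0.35 ] mean [0.354 1.311 3.852 0.361]
```

Call:
{"name": "servo_tool", "arguments": {
  "plan": [
    {"dp": [0, 0, 0], "dr": [0, 0, 1], "claw": 0.005},
    {"dp": [0, 0, 0], "dr": [0, 0, 1], "claw": 0.005},
    {"dp": [0, 0, 0], "dr": [0, 0, 0], "claw": 0.005},
    {"dp": [0, 0, 0], "dr": [0, 0, 0], "claw": 0.005}
  ]
}}

```text
time: 17.88
tcp_pos: [0.5638, 0.2132, 0.0925]
orientation: [[-0.98, 0.198, 0.0], [0.198, 0.98, 0.0], [-0.0, 0.0, -1.0]]
force: [0.1, 5.8, -0.6]
opening: 0.0196
finger_force: 60.1
```

Run:
```python
from h import *
tq()
```

```text
t18.07 p [0.5638 0.2133 0.0925] yawy78.59 z [ 1.e-04  2.e-04 -1.e+00] F [-0.4  6.1 -0.6] T [0.995 0.047 0.415] op0.0195 ff60.1
Tz [0.373 0.382 0.388 0.415] mean [0.39  1.402 5.361 0.403]
```

Call:
{"name": "servo_tool", "arguments": {
  "plan": [
    {"dp": [0, 0, 0], "dr": [0, 0, -1], "claw": 0.005},
    {"dp": [0, 0, 0], "dr": [0, 0, -1], "claw": 0.005},
    {"dp": [0, 0, 0], "dr": [0, 0, -1], "claw": 0.005},
    {"dp": [0, 0, 0], "dr": [0, 0, 0], "claw": 0.005}
  ]
}}

```text
time: 18.58
tcp_pos: [0.5637, 0.2129, 0.0925]
orientation: [[-0.989, 0.146, -0.0], [0.146, 0.989, -0.0], [0.0, -0.0, -1.0]]
force: [-0.5, 3.6, 0.3]
opening: 0.0196
finger_force: 60.0
```

Run:
```python
from h import *
tq()
```

```text
t18.77 p [0.5637 0.213  0.0925] yawy81.58 z [-2.e-04 -3.e-04 -1.e+00] F [-1.2  2.   0.4] T [0.623 0.135 0.063] op0.0191 ff60.0
Tz [0.059 0.027 0.077 0.063] mean [ 0.057  1.499  2.851 -0.849]
```

Call:
{"name": "servo_tool", "arguments": {
  "plan": [
    {"dp": [0, 0.0003, 0], "dr": [0, 0, -1], "claw": 0.005},
    {"dp": [0, 0, -0.001], "dr": [0, 0, 0], "claw": 0.005},
    {"dp": [0, 0, -0.002], "dr": [0, 0, 0], "claw": 0.005},
    {"dp": [0, 0, -0.004], "dr": [0, 0, 0], "claw": 0.005}
  ]
}}

```text
time: 19.27
tcp_pos: [0.5635, 0.213, 0.0992]
orientation: [[-0.992, 0.129, -0.001], [0.129, 0.992, -0.001], [0.001, -0.001, -1.0]]
force: [1.0, -0.2, -2.3]
opening: 0.0196
finger_force: 60.0
```

Run:
```python
from h import *
st()
```

```text
t19.27 p [0.5635 0.213  0.0992] yawy82.58 z [-1.e-03 -6.e-04 -1.e+00] F [ 1.  -0.2 -2.3] T [-0.027  0.04  -0.023] op0.0196 ff60.0
```

Call:
{"name": "servo_tool", "arguments": {
  "plan": [
    {"dp": [0, 0, -0.01], "dr": [0, 0, 0], "claw": 0.005},
    {"dp": [0, 0, -0.025], "dr": [0, 0, 0], "claw": 0.005},
    {"dp": [0, 0, -0.025], "dr": [0, 0, 0], "claw": 0.005},
    {"dp": [-0.002, -0.0189, 0], "dr": [0, 0, 0], "claw": 0.005},
    {"dp": [-0.0037, -0.035, 0], "dr": [0, 0, 0], "claw": 0.005},
    {"dp": [-0.0052, -0.05, 0], "dr": [0, 0, 0], "claw": 0.005},
    {"dp": [-0.0052, -0.05, 0], "dr": [0, 0, 0], "claw": 0.005},
    {"dp": [-0.0052, -0.05, 0], "dr": [0, 0, 0], "claw": 0.005},
    {"dp": [-0.0052, -0.05, 0], "dr": [0, 0, 0], "claw": 0.005},
    {"dp": [-0.0031, -0.03, 0], "dr": [0, 0, 0], "claw": 0.005},
    {"dp": [-0.0012, -0.011, 0], "dr": [0, 0, 0], "claw": 0.005}
  ]
}}

```text
time: 20.65
tcp_pos: [0.5552, -0.0855, 0.1586]
orientation: [[-0.991, 0.132, -0.001], [0.132, 0.991, -0.0], [0.001, -0.0, -1.0]]
force: [0.1, 1.1, -2.7]
opening: 0.0198
finger_force: 60.0
```

Call:
{"name": "servo_tool", "arguments": {
  "plan": [
    {"dp": [0, 0, 0], "dr": [0, 0, -7.5], "claw": 0.005},
    {"dp": [0, 0, 0], "dr": [0, 0, -7.5], "claw": 0.005},
    {"dp": [0, 0, 0], "dr": [0, 0, -7.5], "claw": 0.005},
    {"dp": [0, 0, 0], "dr": [0, 0, -7.5], "claw": 0.005},
    {"dp": [0, 0, 0], "dr": [0, 0, -7.5], "claw": 0.005},
    {"dp": [0, 0, 0], "dr": [0, 0, 0], "claw": 0.005},
    {"dp": [0, 0, 0], "dr": [0, 0, 0], "claw": 0.005}
  ]
}}

```text
time: 21.52
tcp_pos: [0.556, -0.0827, 0.1592]
orientation: [[-0.866, -0.5, -0.001], [-0.5, 0.866, 0.0], [0.0, 0.0, -1.0]]
force: [-0.6, 0.5, -3.0]
opening: 0.0197
finger_force: 60.0
```

Run:
```python
from h import *
go(.5562,-.0833,120.1,.0581)
```

```text
t21.52 p [ 0.556  -0.0827  0.1592] yawy119.97 z [-6.e-04  2.e-04 -1.e+00] F [-0.6  0.5 -3. ] T [0.094 0.038 0.007] op0.0197 ff60.0
dp mm [  0.11  -0.71 101.08]
drz -0.13
```

Call:
{"name": "servo_tool", "arguments": {
  "plan": [
    {"dp": [0.0001, -0.0006, 0.013], "dr": [0, 0, 0], "claw": 0.005},
    {"dp": [0, 0, 0.022], "dr": [0, 0, 0], "claw": 0.005},
    {"dp": [0, 0, 0.02], "dr": [0, 0, 0], "claw": 0.005},
    {"dp": [0, 0, 0.012], "dr": [0, 0, 0], "claw": 0.005},
    {"dp": [0, 0, 0], "dr": [0, 0, 0], "claw": 0.005},
    {"dp": [0, 0, 0], "dr": [0, 0, 0], "claw": 0.005}
  ]
}}

```text
time: 22.28
tcp_pos: [0.557, -0.0837, 0.0931]
orientation: [[-0.865, -0.501, 0.001], [-0.501, 0.865, -0.0], [-0.001, -0.001, -1.0]]
force: [0.3, 0.6, -2.6]
opening: 0.0197
finger_force: 60.0
```

Run:
```python
from h import *
go(.5562,-.0833,120.1,.0581)
```

```text
t22.27 p [ 0.557  -0.0837  0.0931] yawy120.08 z [ 9.e-04 -4.e-04 -1.e+00] F [ 0.3  0.6 -2.6] T [ 0.027 -0.024 -0.003] op0.0197 ff60.0
dp mm [ 0.53  0.79 34.96]
drz -0.02
```

Call:
{"name": "servo_tool", "arguments": {
  "plan": [
    {"dp": [0.0004, 0.0006, 0.006], "dr": [0, 0, 0], "claw": 0.005},
    {"dp": [0, 0, 0.006], "dr": [0, 0, 0], "claw": 0.005},
    {"dp": [0, 0, 0.006], "dr": [0, 0, 0], "claw": 0.005},
    {"dp": [0, 0, 0], "dr": [0, 0, 0], "claw": 0.005}
  ]
}}

```text
time: 22.78
tcp_pos: [0.5557, -0.0833, 0.0739]
orientation: [[-0.865, -0.501, -0.001], [-0.501, 0.865, 0.0], [0.0, 0.0, -1.0]]
force: [0.5, -0.3, -3.3]
opening: 0.0196
finger_force: 60.0
```

Run:
```python
from h import *
go(.5562,-.0833,120.1,.0581)
```

```text
t22.77 p [ 0.5557 -0.0833  0.0739] yawy120.09 z [-6.e-04  1.e-04 -1.e+00] F [ 0.5 -0.3 -3.3] T [-0.044  0.023  0.032] op0.0196 ff60.0
dp mm [-0.46 -0.31 15.82]
drz -0.01
```

In the pocket without touching the sides; I'll lower it the rest of the way.

Call:
{"name": "servo_tool", "arguments": {
  "plan": [
    {"dp": [-0.0003, -0.0002, 0.005], "dr": [0, 0, 0], "claw": 0.005},
    {"dp": [0, 0, 0.005], "dr": [0, 0, 0], "claw": 0.005},
    {"dp": [0, 0, 0.004], "dr": [0, 0, 0], "claw": 0.005},
    {"dp": [0, 0, 0.0012], "dr": [0, 0, 0], "claw": 0.005},
    {"dp": [0, 0, 0.0006], "dr": [0, 0, 0], "claw": 0.005},
    {"dp": [0, 0, 0], "dr": [0, 0, 0], "claw": 0.005}
  ]
}}

```text
time: 23.52
tcp_pos: [0.5563, -0.0832, 0.0588]
orientation: [[-0.865, -0.501, 0.0], [-0.501, 0.865, 0.0], [-0.0, 0.0, -1.0]]
force: [-0.1, -0.6, -3.0]
opening: 0.0195
finger_force: 60.0
```

Run:
```python
from h import *
go(.5562,-.0833,120.1,.0581)
```

```text
t23.52 p [ 0.5563 -0.0832  0.0588] yawy120.09 z [ 0.  0. -1.] F [-0.1 -0.6 -3. ] T [0.048 0.051 0.046] op0.0195 ff60.0
dp mm [ 0.11 -0.08  0.66]
drz -0.01
```

Call:
{"name": "servo_tool", "arguments": {
  "plan": [
    {"dp": [0, 0, 0.0004], "dr": [0, 0, 0], "claw": 0.005},
    {"dp": [0, 0, 0.0004], "dr": [0, 0, 0], "claw": 0.005},
    {"dp": [0, 0, 0.0002], "dr": [0, 0, 0], "claw": 0.005},
    {"dp": [0, 0, 0], "dr": [0, 0, 0], "claw": 0.005}
  ]
}}

```text
time: 24.02
tcp_pos: [0.5563, -0.0832, 0.0581]
orientation: [[-0.865, -0.501, 0.0], [-0.501, 0.865, -0.0], [-0.0, -0.0, -1.0]]
force: [-2.6, 1.8, 2.9]
opening: 0.0199
finger_force: 60.0
```

Run:
```python
from h import *
st()
```

```text
t24.02 p [ 0.5563 -0.0832  0.0581] yawy120.09 z [ 1.e-04 -0.e+00 -1.e+00] F [-2.6  1.8  2.9] T [ 0.158  0.38  -0.017] op0.0199 ff60.0
```

Call:
{"name": "servo_tool", "arguments": {
  "plan": [
    {"dp": [0, 0, 0], "dr": [0, 0, 0], "claw": 0.024},
    {"dp": [0, 0, 0], "dr": [0, 0, 0], "claw": 0.035},
    {"dp": [0, 0, 0], "dr": [0, 0, 0], "claw": 0.045},
    {"dp": [0, 0, 0], "dr": [0, 0, 0], "claw": 0.05},
    {"dp": [0, 0, -0.01], "dr": [0, 0, 0], "claw": 0.05},
    {"dp": [0, 0, -0.03], "dr": [0, 0, 0], "claw": 0.05},
    {"dp": [0, 0, -0.05], "dr": [0, 0, 0], "claw": 0.05},
    {"dp": [0, 0, -0.05], "dr": [0, 0, 0], "claw": 0.05},
    {"dp": [0, 0.02, -0.03], "dr": [0, 0, 0], "claw": 0.05},
    {"dp": [0.05, 0.02, 0], "dr": [0, 0, 0], "claw": 0.05},
    {"dp": [0.05, 0.02, 0], "dr": [0, 0, 0], "claw": 0.05},
    {"dp": [0.05, 0.02, 0], "dr": [0, 0, 0], "claw": 0.05}
  ],
  "newtons": 20
}}

```text
time: 25.52
tcp_pos: [0.3849, -0.0892, 0.2284]
orientation: [[-0.865, -0.502, 0.001], [-0.502, 0.865, -0.001], [-0.0, -0.001, -1.0]]
force: [-0.4, -1.2, 1.2]
opening: 0.0501
finger_force: 0.0
```

Run:
```python
from h import *
st()
a=grab_frame('side')[:,:,::-1][190:280,240:340];b=grab_frame('top')[:,:,::-1]
f=lambda a,k:cv2.resize(a,None,fx=k,fy=k,interpolation=cv2.INTER_CUBIC)
cv2.imwrite('pics/e.png',np.hstack([f(a,4),f(b[165:225,145:205],6)[:360],]))
```

```text
t25.52 p [ 0.3849 -0.0892  0.2284] yawy120.14 z [ 1.e-03 -9.e-04 -1.e+00] F [-0.4 -1.2  1.2] T [ 0.023  0.029 -0.004] op0.0501 ff0.0
```

View pics/e.png

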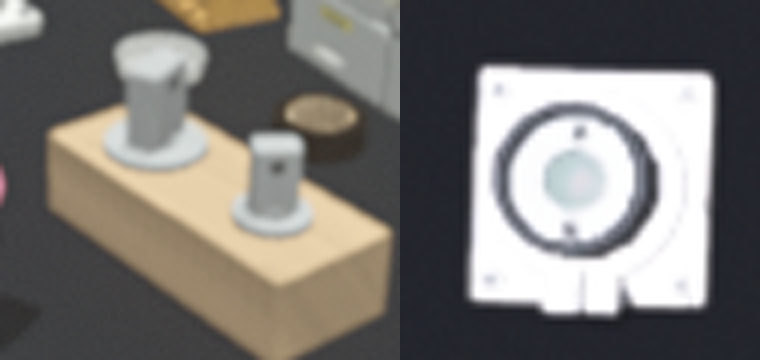

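The spanner is back on its collar with the small spanner undisturbed. The ring's holes now lie near vertical in the view, at about (580,132) and (569,230), so it stayed where I tightened it.

```bash
python3 -c "
from station import *
print(job_done())"
```

```text
the job is handed in; nothing more can be done
None
```

The ring is run down and snugged to about 0.45 N m by feel (wrist reading 0.39–0.42, which can read up to 0.1 low), the large spanner is back in its pocket on its collar, and the job was handed in at about 26 s.

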